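# Return the bubble counter base and hold the turntable at front

### The arm

A 6-joint arm with a two-finger parallel gripper is mounted at the origin on the work surface. World frame = base frame: x ahead of the robot, y to its left, z up, the work surface at z = 0. Lengths are in m, angles in rad, forces in N, time in s.
With the tool pointing down it reaches from about 0.35 to 0.975 m from the base axis. Payload 7.1 kg.
Tool frame: the origin (TCP) lies between the finger pads; the fingertips stand 22 mm ahead of it and the grasp point (between the pads) lies 3 mm ahead of it; x points along the fingers, y is the direction in which the jaws open and shut, and the axes are right-handed (so a half turn about x gives the same grasp; the last joint's range is limited). The gripper opens to 88 mm and grips with 3 to 60 N. Pads are 20 mm wide; open, the fingers measure 115 mm over their backs; the gripper's body (75 mm by 178 mm) begins 61 mm behind the grasp point.
Start: joints at [-1.323, 0.423, 1.63, -0, 1.089, -0.019], TCP at [0.165, -0.603, 0.245] pointing down, gripper open.
Joint ranges: [-3, 3], [-0.9, 2.11], [0.09, 2.58], [-1.31, 4.45], [0.11, 2.69], [-2.54, 2.54]. Speed limits (rad/s): [2.39, 2.39, 3.01, 3.14, 3.14, 3.14].

### API

Orientations are given as a rotation vector (axis times angle).
In Python, from station import bot gives the robot as it stands. The module is installed in compiled form; this text tells all that it offers.
- The arm moves only by the shell command python3 -m creep 'ROWS'. ROWS is JSON, a list of rows, each a list of 7 numbers: the finger opening in mm, from 0 to 87.8, then the shift along the world's x, y, z in mm, then the turn, a rotation vector about the world's x, y, z in rad. In form: [[gripper, dx, dy, dz, wx, wy, wz], ...]. A call has 1 to 10 rows; each row is the pose to reach, as a shift and turn from the pose commanded when the call began; what a row does not reach only later rows make up. A row lasts 1/10 s, in which the tool goes at most 50 mm and 8.59 degrees, less where a joint would pass 70% of its speed; a pose out of reach is approached as far as the arm can. A call with a gripper value outside its range is refused whole. The fingers move at their own pace and stop on an object; the grip force is fixed at half the most. Time passes only in rows, so rows that repeat a pose let the fingers close. It gives the time, the measured TCP pose, the force and the opening at its end, in the units of the state.
- bot.read_state(): the state, without advancing time (a new reading comes with each control period).
- bot.read_camera(name): name is "scene" or "top"; returns (picture, depth): 400x640x3 uint8, red, green, blue; 400x640 float32, m along the optical axis (not along the pixel's ray), 0 where there is no reading.
- bot.get_calibration(name): a dict with "vfov" (degrees; the focal length in pixels is half the picture's height over the tangent of half this angle, whatever the lens; pixels are square), "cx", "cy" (the principal point, pixels), "k1" (the pictures are not rectified: a ray, as slopes to the right and down, at radius r is drawn at 1 + k1 r^2 times it, then the intrinsics apply), "camera_from_world" (4x4, takes a point from world to camera coordinates). Camera axes: x right, y up, looking along -z (the intrinsics and any distortion apply to the point x, -y, -z); pixel columns grow to the right and rows downward; lengths in m; the calibration is good to about 2 mm. A picture is of the moment at which its call begins. get_calibration takes no time and is no camera call.
- bot.hand_in(): hands the job in, once; it reports no verdict.
Trained networks look in the newest picture that a camera, given by its name, has taken for a name from the list of things; names that differ only in an ending like _2 or _b are one class to them, and where a whole thing is asked for, a point or a joint stands for the part that bears it (a point fixed in the world has none). Each returns a list of dicts, best first, with "confidence" (0 to 1); they miss things now and then, are a little off and sometimes report something else, mostly with a low value. They report only what shows in the picture. A call takes as long as a camera call. They do not tell look-alikes from the thing itself.
- bot.find_in(label, camera): "location" ([x, y, z] in m, in the coordinates of the camera as it stood for that picture, good to about 4 mm: the middle of the surface that is visible of it).
The state is a dict: "clock": time; "joint_positions": joint angles; "qd": joint speeds; "joint_efforts": joint torques, N m; "ee_pos": TCP position; "tcp_rot": TCP orientation; "ft_force": force on the tool from outside, world axes, zero at the start; "wrist_torque": the same for the moment, N m; "opening": opening from 0.0 (shut) to 1.0 (fully open).
Only numpy, scipy, OpenCV 4.12 (cv2) and the standard library are available. Lean on these libraries where they do the work, as an engineer would, in place of code of your own. Each camera call takes 0.05 s, during which the arm holds its last target.

### The job

Put the white ceramic bubble counter base back upright in its own round slot on the turntable and let go of it; then, by the bar handle in the middle, gently turn the turntable clockwise (seen from above) until that slot lines up with the pointer block on the stand, so the counter base faces front. Finish while still gripping the handle, holding the turntable still there. Do not push on the glass diffuser or the acrylic drop checker, and leave the pipette holder, blue ornament and food jar where they stand.

Things in the scene. Friction and masses are not known exactly. Their poses are not given: they have to be found in the camera images.
- counter_center (a point): Centre of the loose white ceramic bubble counter base: a round foot 44 mm across and 16 mm high, a short cone from 16 to 20 mm, then a plain round stem 28 mm across up to its flat top, 66 mm tall in all. It stands upright on the shelf (z = 0), left or right of the turntable. The point is on its axis, 33 mm above its underside; z is its axis (up). It is about 0.12 kg; grip the stem above the foot.
- counter: The same bubble counter base; origin at the centre of its underside, z up.
- round_slot (a point): The empty round slot of the counter base: a thin white plastic ring standing 10 mm above the grey disc of the turntable, 50 mm inner diameter, 58 mm outer diameter. The point is at its centre on the disc's upper face (28 mm above the shelf), 82 mm from the turntable's axis; the foot of the counter base stands on that face inside the ring. z up.
- square_slot (a point): The other empty slot, for the pipette holder, opposite the round one (82 mm from the axis): a square 10 mm high wall, 48 mm inside, 56 mm outside. Stays empty. Point at its centre on the disc's upper face.
- turntable (a joint): Angle of the turntable about its upright axis, rad. 0 = the round slot lines up with the front pointer; grows counter-clockwise seen from above. It starts at 0.6 to 1.6, so it has to be turned clockwise. The disc is 244 mm across; it turns with slight drag (about 0.06 N m) and stays where it is left; no spring.
- handle_grip (a point): Centre of the upright steel handle bar on the turntable's axis, 90 mm above the shelf. The bar is 40 mm long (along this frame's x), 12 mm thick (along y) and 30 mm high, its top 105 mm above the shelf, on a 16 mm round column. Its frame turns with the turntable. Squeezed across y from above, the fingers come down midway between the four stations.
- handle: The same handle (bar and column); origin on the axis at the disc's upper face; x along the bar.
- front_pointer (a point): Top of the small black upright pointer block (18 mm square, 30 mm high) fixed at the front of the grey stand, just outside the disc, 141 mm from the turntable's axis, roughly on the robot's side. It marks the front.
- diffuser: Glass CO2 diffuser fixed on the turntable, a cup 36 mm across on a thin stem; top 78 mm above the shelf, 82 mm from the axis, a quarter turn clockwise of the round slot seen from above. Origin under its foot on the disc.
- drop_checker: Clear acrylic drop checker fixed on the turntable, a 34 mm ball on a square foot; top 86 mm above the shelf, 82 mm from the axis, a quarter turn counter-clockwise of the round slot. Origin under its foot on the disc.
- pipette_holder_center (a point): Bystander: stainless pipette holder, 42 mm square foot 14 mm high with an open tube 28 mm across, 76 mm tall, loose on the shelf on the other side of the turntable from the counter base. The point is on its axis 38 mm up.
- ornament_center (a point): Bystander: blue plastic arch ornament on a 130 x 60 mm plate, 68 mm tall, loose near the far edge. Point 30 mm above the centre of its underside.
- food_jar_center (a point): Bystander: closed jar 60 mm across and 70 mm tall, loose. Point on its axis, 35 mm up.
Not all that is in view belongs to the job. Leave any red or yellow look-alike of the counter alone.

How it is judged:
By the outcome, as a careful person would: the job done as asked, in the order asked, and still so for the second after the job is handed in, while the arm keeps its last pose, push and grip.
It also fails if it takes over 58 s, if anything falls off the work surface, if the arm or the gripper's body presses on something with over 40 N, if the wrist force passes 120 N, or if a joint passes its speed limit or range.

## Working session

There is one attempt and no reset: what is moved stays moved. The work goes in short steps, Python scripts to look and compute and a shell command to move; the robot and the scene stay as the last step left them, time stands still between calls to the robot, and variables do not carry over. Pictures are saved under pics/ and viewed, and the job is handed in when it is done.

```bash
mkdir -p pics; cat > h.py <<'E'
import numpy as np, cv2
from station import bot
def K(n):
    c=bot.get_calibration(n); f=200/np.tan(np.radians(c["vfov"])/2)
    return c,f,np.array(c["camera_from_world"])
def deproj(n,u,v,d):
    c,f,T=K(n); m=np.array([[f,0,c["cx"]],[0,f,c["cy"]],[0,0,1.]])
    p=cv2.undistortPoints(np.array([[[u,v]]],float),m,np.array([c["k1"],0,0,0.]),)[0,0]
    return c2w(n,[p[0]*d,-p[1]*d,-d])
def c2w(n,p):
    T=K(n)[2]; return (np.linalg.inv(T)@np.r_[p,1])[:3]
def proj(n,P):
    c,f,T=K(n); q=T@np.r_[P,1]; a=np.array([q[0],-q[1]])/-q[2]; a=a*(1+c["k1"]*(a@a))
    return a*f+[c["cx"],c["cy"]]
def snap(n,name):
    im,d=bot.read_camera(n); cv2.imwrite(f"pics/{name}.png",im[:,:,::-1]); np.save(f"pics/{name}_d.npy",d); return im,d
E
python3 - <<'E'
from h import *
for n in("top","scene"):
    snap(n,n+"0"); print(n,bot.get_calibration(n)["vfov"],bot.get_calibration(n)["k1"],np.linalg.inv(K(n)[2])[:3,3])
    for l in ["counter","counter_center","round_slot","square_slot","handle_grip","front_pointer","diffuser","drop_checker","pipette_holder_center","ornament_center","food_jar_center"]:
        if n=="scene" and l in("ornament_center","food_jar_center","pipette_holder_center"): continue
        for r in bot.find_in(l,n)[:3]: print(l,round(r["confidence"],2),c2w(n,r["location"]).round(3))
s=bot.read_state(); print(s["clock"],s["ee_pos"],s["tcp_rot"],s["opening"])
E
```

```text
top 55.50295653412991 -0.05179475093358117 [0.45008369 0.0391006  1.14752943]
counter 0.66 [0.468 0.395 0.036]
counter 0.55 [0.362 0.308 0.03 ]
counter 0.47 [0.456 0.309 0.029]
counter_center 0.63 [0.451 0.306 0.025]
counter_center 0.57 [0.471 0.396 0.033]
counter_center 0.56 [0.366 0.303 0.035]
round_slot 0.68 [0.547 0.021 0.029]
front_pointer 0.6 [0.543 0.02  0.027]
front_pointer 0.35 [ 0.602 -0.034  0.071]
diffuser 0.7 [0.48  0.071 0.082]
drop_checker 0.74 [ 0.605 -0.034  0.072]
drop_checker 0.23 [0.546 0.014 0.026]
pipette_holder_center 0.69 [ 0.507 -0.325  0.027]
ornament_center 0.67 [0.71  0.285 0.006]
food_jar_center 0.66 [ 0.686 -0.314  0.068]
food_jar_center 0.51 [0.457 0.311 0.028]
scene 57.844444597614654 0.026398598099703185 [ 1.21705092 -0.20864475  0.55853749]
counter 0.82 [0.467 0.308 0.035]
counter 0.52 [0.475 0.398 0.039]
counter_center 0.82 [0.558 0.313 0.029]
counter_center 0.75 [0.465 0.305 0.03 ]
counter_center 0.63 [0.365 0.306 0.03 ]
round_slot 0.85 [0.565 0.01  0.03 ]
square_slot 0.71 [0.57  0.007 0.03 ]
handle_grip 0.68 [0.554 0.012 0.086]
front_pointer 0.97 [0.57  0.012 0.028]
diffuser 0.63 [0.488 0.07  0.043]
diffuser 0.45 [ 0.612 -0.041  0.059]
drop_checker 0.61 [ 0.607 -0.039  0.056]
1.05 [ 0.16481403 -0.60288112  0.24470912] [ 2.07894544  0.27888233 -2.07883665] 1.003597156695633
```

View pics/top0.png

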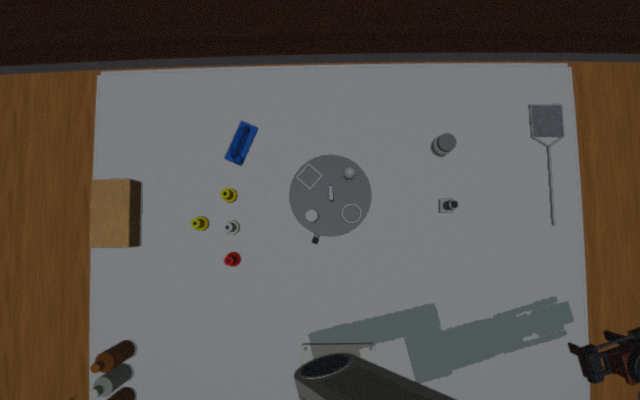

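View pics/scene0.png

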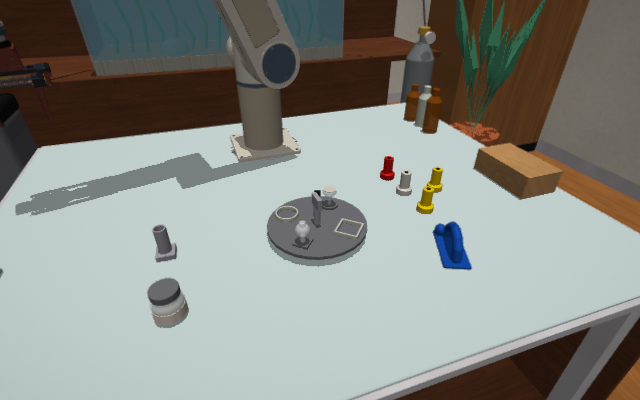

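The top view shows the white counter at about (232,227), with yellow ones at (229,195) and (200,223) and a red one at (232,259). The round slot is at (351,213), the handle at (331,193) and the pointer at (315,240). Next I'll measure these precisely.

```bash
python3 - <<'E'
import cv2,numpy as np
im=cv2.imread("pics/top0.png")
a=cv2.resize(im[145:255,270:390],None,fx=6,fy=5.4545,interpolation=cv2.INTER_CUBIC)
a=cv2.resize(im[145:255,270:390],None,fx=5,fy=5,interpolation=cv2.INTER_CUBIC)
cv2.imwrite("pics/topz.png",cv2.convertScaleAbs(a,alpha=1.5))
s=cv2.imread("pics/scene0.png")
a=cv2.resize(s[150:270,255:465],None,fx=3.8,fy=3.8,interpolation=cv2.INTER_CUBIC); cv2.imwrite("pics/scenez.png",a)
a=cv2.resize(im[180:280,180:260],None,fx=5,fy=5,interpolation=cv2.INTER_CUBIC)
cv2.imwrite("pics/topc.png",a)
from h import *
d=np.load("pics/top0_d.npy")
# world cloud
P=np.full((400,640,3),np.nan)
for v in range(140,280):
  for u in range(180,400):
    if d[v,u]>0: P[v,u]=deproj("top",u,v,d[v,u])
np.save("pics/P.npy",P)
for nm,(u0,u1,v0,v1,zl,zh) in dict(counter=(220,245,215,240,.06,.075),red=(220,245,247,270,.06,.075),handle=(322,342,180,208,.095,.115),pointer=(305,325,230,250,.02,.05)).items():
    Q=P[v0:v1,u0:u1].reshape(-1,3); Q=Q[(Q[:,2]>zl)&(Q[:,2]<zh)]; print(nm,len(Q),Q.mean(0).round(4),np.ptp(Q,0).round(3)) if len(Q) else print(nm,0)
Q=P[140:250,280:385]; m=(Q[:,:,2]>.02)&(Q[:,:,2]<.036); q=Q[m]; hull=cv2.convexHull(q[:,:2].astype(np.float32)*1000); print("disc",cv2.minEnclosingCircle(hull),cv2.fitEllipse(hull),np.median(q[:,2]))
E
```

```text
Traceback (most recent call last):
  File "h.py", line 9, in deproj
    return c2w(n,[p[0]*d,-p[1]*d,-d])
  File "h.py", line 11, in c2w
    T=K(n)[2]; return (np.linalg.inv(T)@np.r_[p,1])[:3]
      ~^^^
  File "h.py", line 4, in K
    c=bot.get_calibration(n); f=200/np.tan(np.radians(c["vfov"])/2)
ValueError: time passes only in moves, steps and waits
```

View pics/topz.png

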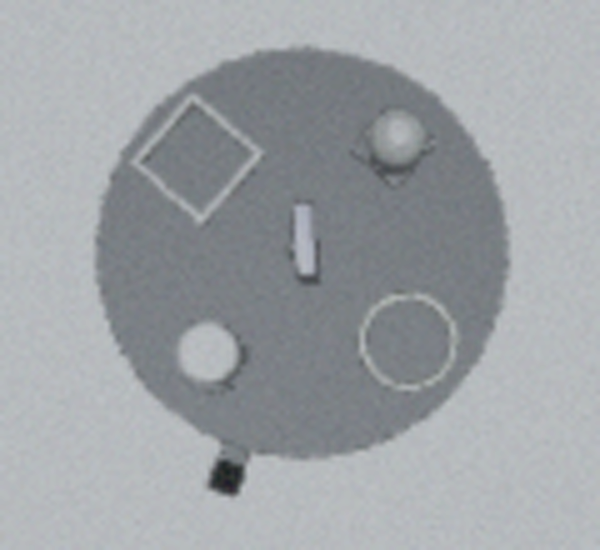

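View pics/topc.png

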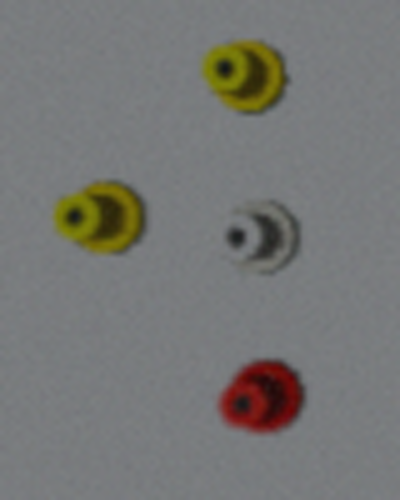

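View pics/scenez.png

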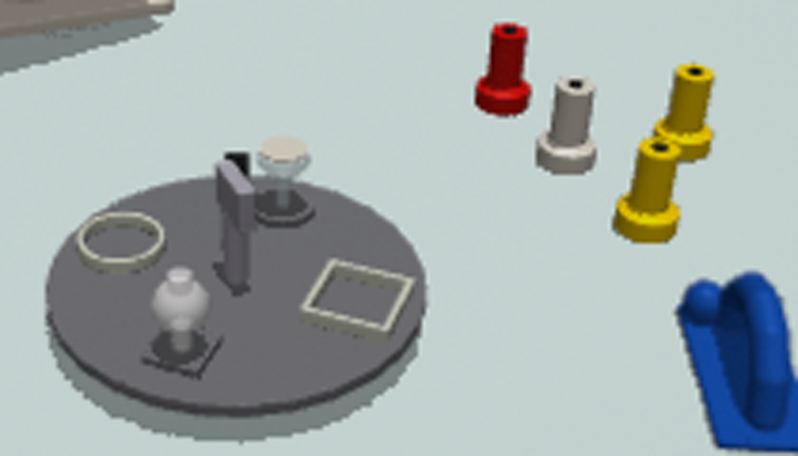

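The zoom confirms the layout: axis near (302,252) in the zoom, round slot ring centre (408,341), square slot (198,158), diffuser (208,352), drop checker (398,138), pointer (228,476), and handle top (305,240), running roughly along world x. Next I'll intersect these pixel rays with the known heights.

```bash
cat > h.py <<'E'
import numpy as np, cv2, json, os
from station import bot
_c={}
def K(n):
    if n not in _c:
        c=bot.get_calibration(n); _c[n]=(c,200/np.tan(np.radians(c["vfov"])/2),np.array(c["camera_from_world"]))
    return _c[n]
def norm(n,uv):
    c,f,T=K(n); m=np.array([[f,0,c["cx"]],[0,f,c["cy"]],[0,0,1.]])
    return cv2.undistortPoints(np.asarray(uv,float).reshape(-1,1,2),m,np.array([c["k1"],0,0,0.]))[:,0]
def atz(n,uv,z):
    p=norm(n,uv); T=np.linalg.inv(K(n)[2]); d=np.c_[p[:,0],-p[:,1],-np.ones(len(p))]@T[:3,:3].T
    return T[:3,3]+d*((z-T[2,3])/d[:,2])[:,None]
def cloud(n,D):
    v,u=np.nonzero(D>0); p=norm(n,np.c_[u,v]); d=D[v,u]; T=np.linalg.inv(K(n)[2])
    return np.c_[u,v],np.c_[p[:,0]*d,-p[:,1]*d,-d]@T[:3,:3].T+T[:3,3]
def c2w(n,p):
    return (np.linalg.inv(K(n)[2])@np.r_[p,1])[:3]
def proj(n,P):
    c,f,T=K(n); q=T@np.r_[P,1]; a=np.array([q[0],-q[1]])/-q[2]; a=a*(1+c["k1"]*(a@a))
    return a*f+[c["cx"],c["cy"]]
def snap(n,name):
    im,d=bot.read_camera(n); cv2.imwrite(f"pics/{name}.png",im[:,:,::-1]); np.save(f"pics/{name}_d.npy",d); return im,d
def zoom(im,u0,u1,v0,v1,k,name):
    cv2.imwrite(f"pics/{name}.png",cv2.resize(im[v0:v1,u0:u1,::-1],None,fx=k,fy=k,interpolation=cv2.INTER_CUBIC))
E
python3 - <<'E'
from h import *
im=cv2.imread("pics/top0.png"); d=np.load("pics/top0_d.npy")
uv,P=cloud("top",d)
def sel(u0,u1,v0,v1,zl,zh):
    m=(uv[:,0]>=u0)&(uv[:,0]<u1)&(uv[:,1]>=v0)&(uv[:,1]<v1)&(P[:,2]>zl)&(P[:,2]<zh); return P[m]
for nm,a in dict(counter=(220,245,215,240,.055,.08),handle=(322,342,180,208,.09,.12),pointer=(305,325,230,250,.015,.05),table=(250,280,250,280,-.02,.02),ctable=(220,245,240,250,-.02,.02)).items():
    Q=sel(*a); print(nm,len(Q),Q.mean(0).round(4),np.ptp(Q,0).round(3))
    if nm=="handle": w=np.linalg.svd(Q[:,:2]-Q[:,:2].mean(0))[2][0]; print("bar ang",np.degrees(np.arctan2(w[1],w[0])))
q=sel(280,385,140,250,.02,.036); hull=cv2.convexHull(q[:,:2].astype(np.float32)*1000); print("disc",cv2.fitEllipse(hull),np.median(q[:,2]))
z=lambda pts:[((x+.5)/5-.5+270,(y+.5)/5-.5+145) for x,y in pts]
ax=np.array(cv2.fitEllipse(hull)[0])/1000
for nm,p,h in [("round",(408.5,341.5),.038),("square",(198,158.5),.038),("pointer",(228,474),.030),("handle",(305,240),.105),("diff",(208,352),.078),("drop",(398,136),.075)]:
    w=atz("top",z([p]),h)[0][:2]; e=w-ax; print(nm,w.round(4),"r",np.hypot(*e).round(4),"ang",np.degrees(np.arctan2(e[1],e[0])).round(1))
zc=lambda x,y:((x+.5)/5-.5+180,(y+.5)/5-.5+180)
print("counter top",atz("top",[zc(237,237)],.066),"foot top",atz("top",[zc(264,237)],.012))
E
```

```text
counter 78 [0.4548 0.3131 0.0644] [0.023 0.029 0.012]
handle 63 [0.5462 0.0175 0.1031] [0.038 0.013 0.017]
bar ang -176.82887857679194
pointer 101 [0.4281 0.0569 0.0271] [0.038 0.044 0.011]
table 897 [ 0.3411  0.2166 -0.0011] [0.088 0.089 0.015]
ctable 248 [ 0.4021  0.315  -0.0009] [0.028 0.076 0.013]
disc ((538.14501953125, 19.500141143798828), (237.53521728515625, 264.7633056640625), 72.427001953125) 0.026939019740331638
round [ 0.4911 -0.044 ] r 0.079 ang -126.5
square [0.6006 0.0775] r 0.0852 ang 42.9
pointer [0.4154 0.0625] r 0.1301 ang 160.7
handle [0.5453 0.0168] r 0.0077 ang -20.4
diff [0.4853 0.0718] r 0.0744 ang 135.2
drop [ 0.6066 -0.0377] r 0.0892 ang -39.8
counter top [[0.45473082 0.31343126 0.066     ]] foot top [[0.45476856 0.31077381 0.012     ]]
```

```bash
python3 - <<'E'
from h import *
z=lambda x,y:((x+.5)/3.8-.5+255,(y+.5)/3.8-.5+150)
for nm,p,h in [("counter top",(575,84),.066),("round",(121.5,238),.038),("square",(359,294),.038),("handle",(236,182),.105),("pointer",(237,155),.03),("diff",(284,149),.078)]:
    print(nm,atz("scene",[z(*p)],h)[0].round(4))
c=np.array([.5457,.0169]); 
for n in ("top","scene"):
    im=cv2.imread(f"pics/{n}0.png").copy()
    for t in np.linspace(0,2*np.pi,200):
        for cc,r,h in [(c,.122,.028),((.4911,-.044),.027,.038),((.4548,.312),.014,.066)]:
            p=proj(n,[cc[0]+r*np.cos(t),cc[1]+r*np.sin(t),h]); im[int(round(p[1])),int(round(p[0]))]=(0,0,255)
    b=(145,270,190,390) if n=="top" else (150,270,255,465)
    b=(145,270,190,390) if n=="top" else b
    cv2.imwrite(f"pics/ov_{n}.png",cv2.resize(im[b[0]:b[1],b[2]:b[3]],None,fx=3.8,fy=3.8,interpolation=cv2.INTER_NEAREST))
E
```

```text
counter top [0.4526 0.3147 0.066 ]
round [ 0.4923 -0.0437  0.038 ]
square [0.6001 0.0793 0.038 ]
handle [0.5518 0.0159 0.105 ]
pointer [0.4077 0.0655 0.03  ]
diff [0.4845 0.0727 0.078 ]
```

View pics/ov_top.png

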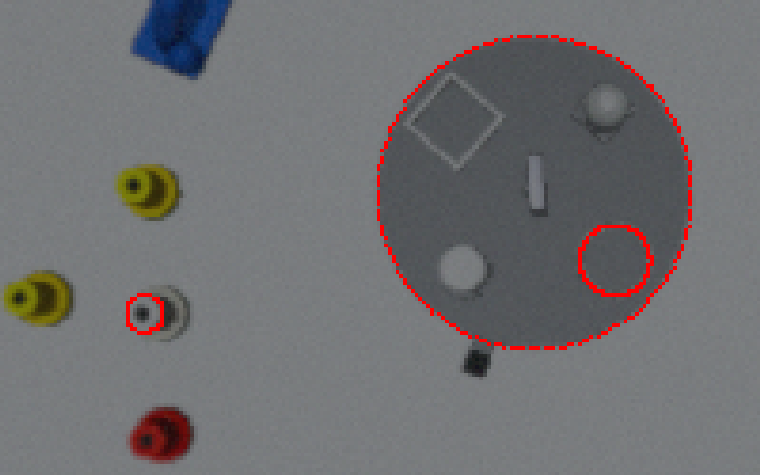

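View pics/ov_scene.png

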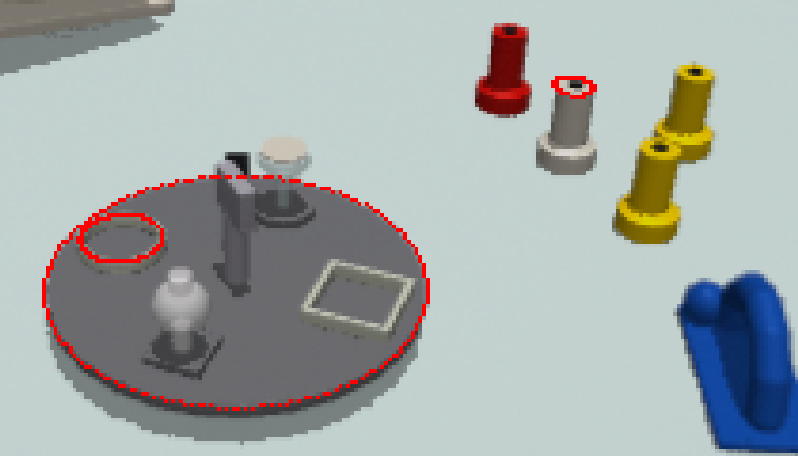

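```bash
python3 - <<'E'
from h import *
from scipy.spatial.transform import Rotation as R
s=bot.read_state(); r=R.from_rotvec(s["tcp_rot"]).as_matrix(); print(r.round(3)); print(np.degrees(np.arctan2(r[1,1],r[0,1])),s["clock"],s["ft_force"])
E
```

```text
[[ 0.     0.264 -0.965]
 [-0.    -0.965 -0.264]
 [-1.     0.    -0.   ]]
-74.71521900703901 1.05 [-0.05175107  1.17432826 -0.37491478]
```

```bash
python3 -m creep '[[60,27,40,0,0,0,0.14],[60,54,80,0,0,0,0.28],[60,81,120,0,0,0,0.42],[60,108,160,0,0,0,0.56],[60,135,200,0,0,0,0.70],[60,162,240,0,0,0,0.84],[60,189,280,0,0,0,0.98],[60,216,320,0,0,0,1.12],[60,243,360,0,0,0,1.25],[60,270,400,0,0,0,1.39]]'
```

```text
clock: 2.05
ee_pos: [0.4357, -0.2011, 0.245]
tcp_rot: [1.142, 1.25, -1.141]
ft_force: [1.0, -0.0, -0.1]
opening: 0.685
```

```bash
python3 -m creep '[[60,12,45,0,0,0,0.1],[60,24,90,0,0,0,0.2],[60,30,135,0,0,0,0.3],[60,36,180,0,0,0,0.4],[60,36,225,0,0,0,0.5],[60,36,270,0,0,0,0.6],[60,34,315,0,0,0,0.7],[60,30,360,0,0,0,0.7],[60,26,405,0,0,0,0.7],[60,22,450,0,0,0,0.7]]'
```

```text
clock: 3.05
ee_pos: [0.4564, 0.2491, 0.2449]
tcp_rot: [0.614, 1.482, -0.613]
ft_force: [0.3, -0.1, -1.0]
opening: 0.683
```

```bash
python3 -m creep '[[60,-3,40,-20,0,0,0],[60,-3,67,-50,0,0,0],[60,-3,67,-90,0,0,0],[60,-3,67,-110,0,0,0],[60,-3,67,-120,0,0,0],[60,-3,67,-120,0,0,0]]'
python3 - <<'E'
from h import *
im,d=snap("top","top1"); zoom(im,170,290,160,280,5,"top1z"); im,d=snap("scene","scene1"); zoom(im,350,470,60,220,3.7,"scene1z")
s=bot.read_state(); print(s["clock"],s["ee_pos"],s["ft_force"],s["joint_positions"])
print(proj("top",s["ee_pos"]+np.array([0,0,-.022])))
E
```

```text
clock: 3.65
ee_pos: [0.4533, 0.3137, 0.1236]
tcp_rot: [0.612, 1.484, -0.615]
ft_force: [0.2, 0.2, -0.1]
opening: 0.685
3.75 [0.45450441 0.31434383 0.12557945] [ 0.44887491  0.44636789 -0.060154  ] [ 5.83542580e-01  4.86200640e-01  1.86772326e+00  2.06823508e-06
  7.86305393e-01 -2.02087860e-01]
[223.2535274 227.0682686]
```

View pics/scene1z.png

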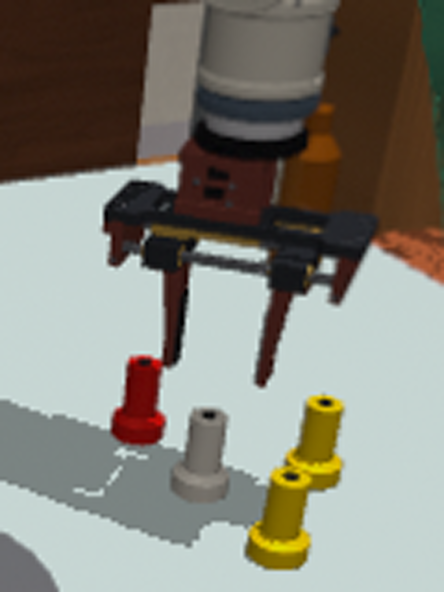

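View pics/top1z.png

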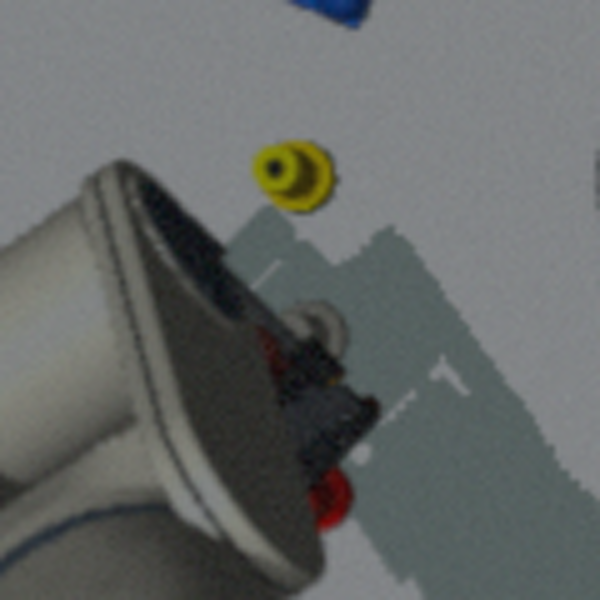

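```bash
python3 - <<'E'
from h import *
p=np.array([.4540,.3137,.103]); j=np.array([.7071,.7071,0])*.030
for q in (p-j,p,p+j,[.454,.3137,.066]): print((np.array(proj("scene",q))-[350,60])*3.7)
E
```

```text
[173.69712787 362.95110642]
[213.26541165 370.7083916 ]
[253.74164969 378.63333831]
[206.85890453 414.48240275]
```

```bash
python3 -m creep '[[60,0,0,-25,0,0,0],[60,0,0,-50,0,0,0],[60,0,0,-65,0,0,0],[60,0,0,-75,0,0,0],[60,0,0,-75,0,0,0],[0,0,0,-75,0,0,0],[0,0,0,-75,0,0,0],[0,0,0,-75,0,0,0],[0,0,0,-75,0,0,0],[0,0,0,-75,0,0,0]]'
```

```text
clock: 4.75
ee_pos: [0.454, 0.3143, 0.0501]
tcp_rot: [0.614, 1.482, -0.613]
ft_force: [-0.4, -0.3, 3.3]
opening: 0.315
```

```bash
python3 -m creep '[[0,0,0,5,0,0,0],[0,0,0,20,0,0,0],[0,0,0,45,0,0,0],[0,0,0,75,0,0,0],[0,0,0,105,0,0,0],[0,0,0,125,0,0,0],[0,0,0,130,0,0,0],[0,0,0,130,0,0,0]]'
python3 - <<'E'
from h import *
im,d=snap("scene","scene2"); zoom(im,330,480,20,220,3,"scene2z")
s=bot.read_state(); print(s["clock"],s["ee_pos"],s["ft_force"],s["opening"])
E
```

```text
clock: 5.55
ee_pos: [0.454, 0.3143, 0.1808]
tcp_rot: [0.615, 1.481, -0.612]
ft_force: [0.4, 0.1, -2.2]
opening: 0.313
5.6 [0.45352821 0.31394987 0.17969481] [-0.56337847  0.88433848 -1.63188895] 0.315095612701964
```

View pics/scene2z.png

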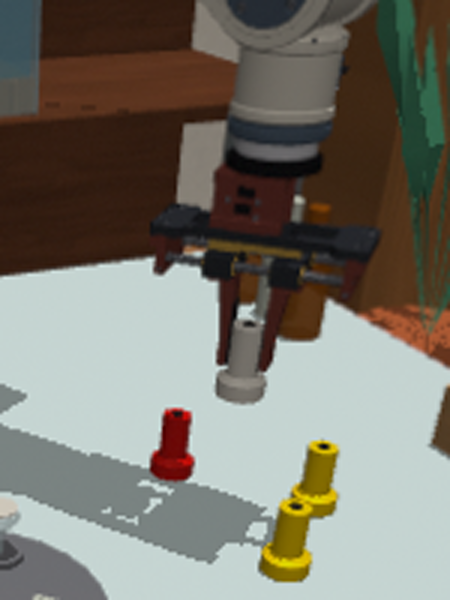

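```bash
python3 -m creep '[[0,2,-15,0,0,0,0],[0,5,-50,0,0,0,0],[0,9,-92,0,0,0,0],[0,14,-136,0,0,0,0],[0,19,-180,0,0,0,0],[0,24,-224,0,0,0,0],[0,28,-268,0,0,0,0],[0,32,-308,0,0,0,0],[0,36,-340,0,0,0,0],[0,38,-357,0,0,0,0]]'
python3 -m creep '[[0,0,0,-20,0,0,0],[0,0,0,-40,0,0,0],[0,0,0,-60,0,0,0],[0,0,0,-70,0,0,0],[0,0,0,-70,0,0,0]]'
python3 - <<'E'
from h import *
im,d=snap("scene","scene3"); zoom(im,250,380,90,260,3.5,"scene3z")
im,d=snap("top","top3"); zoom(im,280,400,140,260,5,"top3z")
s=bot.read_state(); print(s["clock"],s["ee_pos"],s["ft_force"],s["opening"])
E
```

```text
clock: 6.6
ee_pos: [0.4906, -0.046, 0.1784]
tcp_rot: [0.615, 1.484, -0.616]
ft_force: [0.6, -0.1, -1.8]
opening: 0.31
clock: 7.1
ee_pos: [0.49, -0.0432, 0.1078]
tcp_rot: [0.613, 1.487, -0.615]
ft_force: [0.5, 0.5, -1.2]
opening: 0.31
7.2 [ 0.49156873 -0.04308643  0.10956695] [ 0.54530105 -0.00441343 -1.50750791] 0.30785814528600264
```

View pics/scene3z.png

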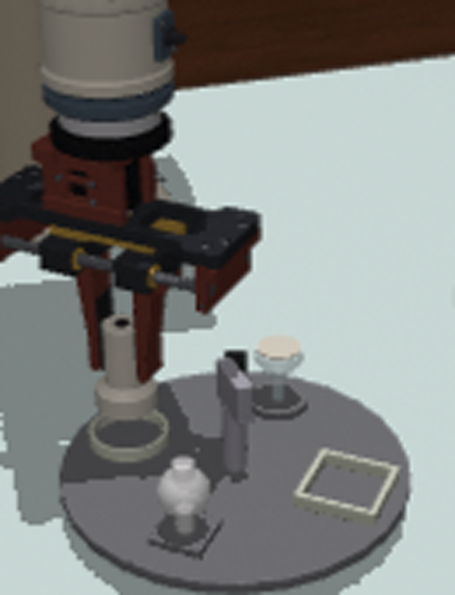

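View pics/top3z.png

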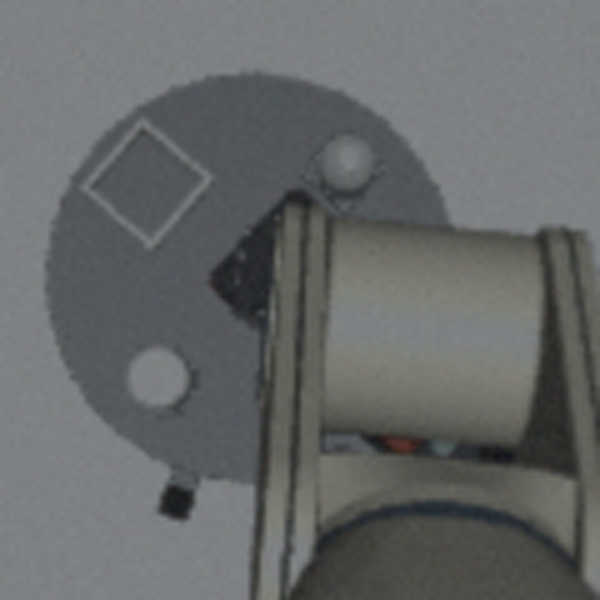

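```bash
python3 - <<'E'
from h import *
Z=lambda p:((np.array(p)-[250,90])*3.5).round(1)
im=cv2.imread("pics/scene3.png"); cv2.imwrite("pics/s3zz.png",cv2.resize(im[170:230,265:310],None,fx=10,fy=10,interpolation=cv2.INTER_CUBIC))
T=np.linspace(0,2*np.pi,60)
def ring(x,y,r,z): return np.array([proj("scene",[x+r*np.cos(t),y+r*np.sin(t),z]) for t in T])
for nm,a in dict(foot=(.4915,-.0435,.022,.060),foottop=(.4915,-.0435,.022,.076),stemtop=(.4915,-.0435,.014,.126),ring=(.4915,-.044,.029,.038),ringbot=(.4915,-.044,.029,.028)).items():
    R=ring(*a); print(nm,"L,R",Z([R[:,0].min(),R[:,1].min()]),Z([R[:,0].max(),R[:,1].max()]),"zz",((R.min(0)-[265,170])*10).round(),((R.max(0)-[265,170])*10).round())
E
```

```text
foot L,R [ 94.9 384.5] [157.7 419.5] zz [121. 299.] [301. 399.]
foottop L,R [ 93.4 365.7] [156.8 400.2] zz [117. 245.] [298. 344.]
stemtop L,R [100.2 310.2] [141.9 331.2] zz [136.  86.] [255. 146.]
ring L,R [ 86.4 404.5] [168.1 451.5] zz [ 97. 356.] [330. 490.]
ringbot L,R [ 87.4 415.8] [168.6 463. ] zz [100. 388.] [332. 523.]
```

View pics/s3zz.png

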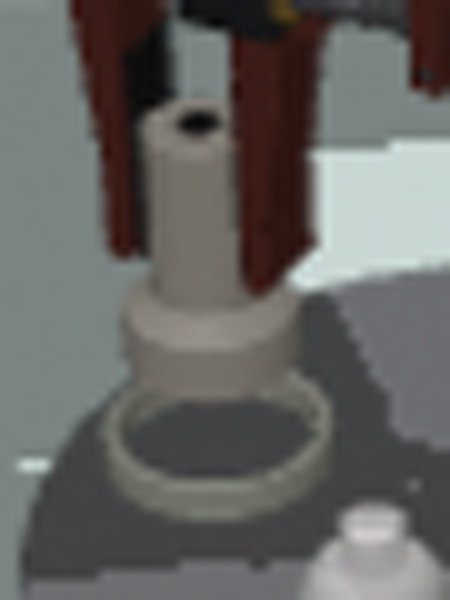

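```bash
python3 -m creep '[[0,0,0,-8,0,0,0],[0,0,0,-15,0,0,0],[0,0,0,-20,0,0,0],[0,0,0,-24,0,0,0],[0,0,0,-27,0,0,0],[0,0,0,-29,0,0,0],[0,0,0,-30,0,0,0],[0,0,0,-30,0,0,0]]'
python3 - <<'E'
from h import *
im,d=snap("scene","scene4"); zoom(im,265,325,165,230,9,"scene4z")
s=bot.read_state(); print(s["clock"],s["ee_pos"],s["ft_force"],s["wrist_torque"],s["opening"])
E
```

```text
clock: 8.0
ee_pos: [0.4918, -0.0429, 0.0796]
tcp_rot: [0.613, 1.482, -0.613]
ft_force: [-0.8, 0.3, -2.0]
opening: 0.311
8.05 [ 0.49185942 -0.04288145  0.07970998] [-0.29442219 -0.90353883 -1.71624957] [-0.02753986 -0.08607573  0.04081971] 0.3130404090104663
```

View pics/scene4z.png

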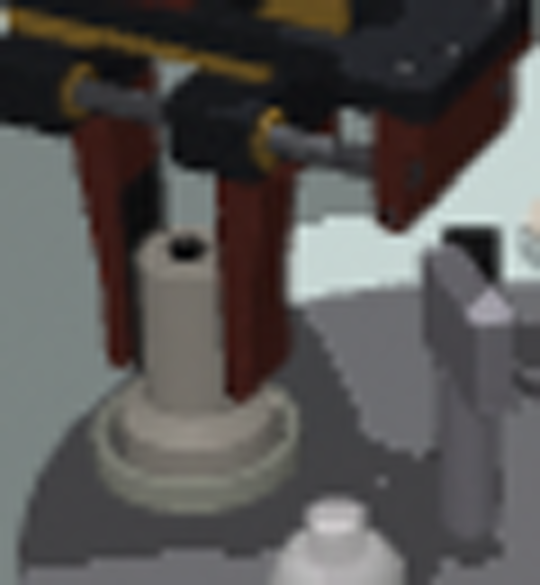

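The foot is inside the ring and upright, with no contact force yet. I'll lower the last 2 mm and release.

```bash
python3 -m creep '[[0,0,0,-1,0,0,0],[0,0,0,-1.5,0,0,0],[0,0,0,-2,0,0,0],[0,0,0,-2,0,0,0]]'
```

```text
clock: 8.45
ee_pos: [0.492, -0.043, 0.0781]
tcp_rot: [0.613, 1.482, -0.613]
ft_force: [-1.4, -0.3, 4.4]
opening: 0.311
```

```bash
python3 -m creep '[[34,0,0,0,0,0,0],[44,0,0,0,0,0,0],[48,0,0,0,0,0,0],[48,0,0,0,0,0,0],[48,0,0,10,0,0,0],[48,0,0,30,0,0,0],[48,0,0,55,0,0,0],[48,0,0,80,0,0,0],[48,0,0,100,0,0,0],[48,0,0,110,0,0,0]]'
python3 - <<'E'
from h import *
im,d=snap("scene","scene5"); zoom(im,260,380,150,260,5,"scene5z")
s=bot.read_state(); print(s["clock"],s["ee_pos"],s["ft_force"],s["opening"])
E
```

```text
clock: 9.45
ee_pos: [0.4927, -0.043, 0.19]
tcp_rot: [0.614, 1.479, -0.612]
ft_force: [-0.7, -1.0, -0.8]
opening: 0.547
9.5 [ 0.4930704  -0.0429832   0.19057846] [1.12335898 0.52474577 1.40519413] 0.547464622289071
```

View pics/scene5z.png

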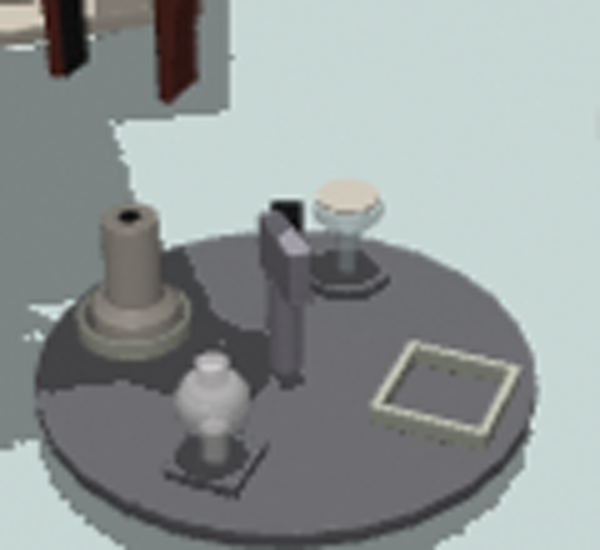

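```bash
python3 -m creep '[[48,8,9,0,0,0,0.12],[48,16,18,0,0,0,0.24],[48,24,27,0,0,0,0.36],[48,32,36,0,0,0,0.48],[48,40,45,0,0,0,0.6],[48,48,53,0,0,0,0.72],[48,54,61,0,0,0,0.84],[48,54,61,-15,0,0,0.84],[48,54,61,-30,0,0,0.84],[48,54,61,-30,0,0,0.84]]'
python3 - <<'E'
from h import *
from scipy.spatial.transform import Rotation as R
im,d=snap("scene","scene6"); zoom(im,250,390,110,260,4,"scene6z")
s=bot.read_state(); r=R.from_rotvec(s["tcp_rot"]).as_matrix();print(s["clock"],s["ee_pos"],s["opening"],np.degrees(np.arctan2(r[1,1],r[0,1])),s["joint_positions"])
a=np.array([.546,.0175]); u=np.array([np.cos(np.radians(93.2)),np.sin(np.radians(93.2))])
for p in ([*a,.105],[*(s["ee_pos"][:2]+u*.024),s["ee_pos"][2]-.022],[*(s["ee_pos"][:2]-u*.024),s["ee_pos"][2]-.022]): print((proj("scene",p)-[250,110])*4)
E
```

```text
clock: 10.5
ee_pos: [0.544, 0.0182, 0.1553]
tcp_rot: [-0.043, 1.575, 0.044]
ft_force: [-0.7, -0.4, -0.2]
opening: 0.548
10.55 [0.54470019 0.01815703 0.15637336] 0.5459004934249967 93.16965063107554 [ 1.14978583e-02  4.30388191e-01  1.86723490e+00 -3.20924479e-05
  8.47189372e-01 -1.61459821e+00]
[266.31904663 344.48342652]
[304.86833211 291.43210901]
[226.89257416 308.2161248 ]
```

View pics/scene6z.png

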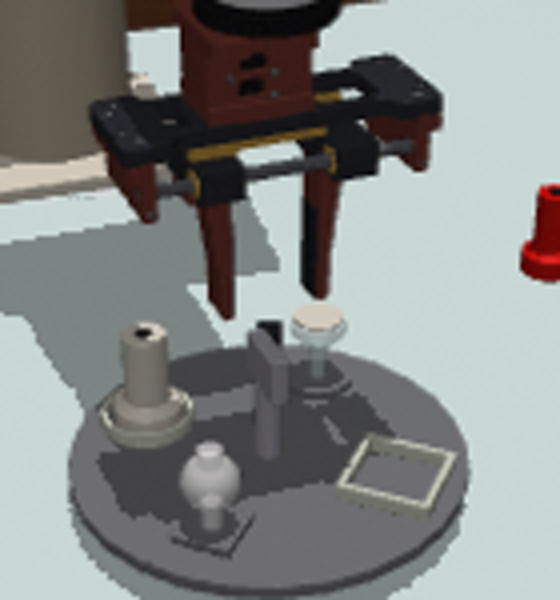

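```bash
python3 -m creep '[[48,0,0,-20,0,0,0],[48,0,0,-40,0,0,0],[48,0,0,-52,0,0,0],[48,0,0,-58,0,0,0],[48,0,0,-58,0,0,0],[0,0,0,-58,0,0,0],[0,0,0,-58,0,0,0],[0,0,0,-58,0,0,0],[0,0,0,-58,0,0,0],[0,0,0,-58,0,0,0]]'
python3 - <<'E'
from h import *
im,d=snap("scene","scene7"); zoom(im,250,390,110,260,4,"scene7z")
s=bot.read_state(); print(s["clock"],s["ee_pos"],s["ft_force"],s["wrist_torque"],s["opening"])
E
```

```text
clock: 11.55
ee_pos: [0.5461, 0.0165, 0.1001]
tcp_rot: [-0.047, 1.57, 0.043]
ft_force: [0.9, -24.8, 2.3]
opening: 0.132
11.6 [0.54616537 0.01641027 0.10013237] [  0.96558464 -13.43241209   2.24677142] [-1.8159951  -0.07864983  0.00972274] 0.13759392796740677
```

View pics/scene7z.png

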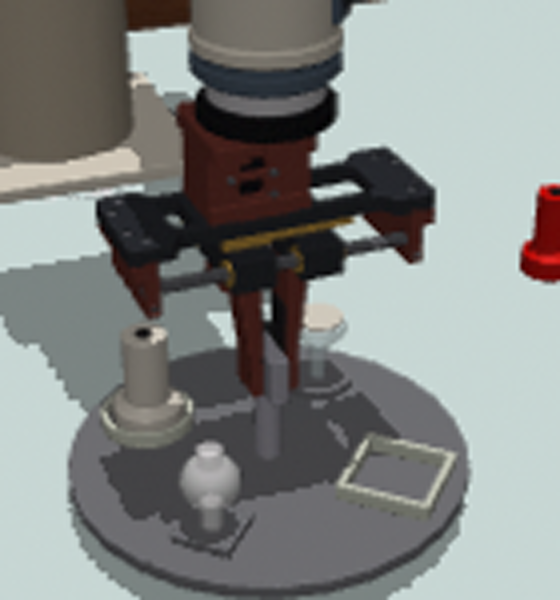

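```bash
python3 -m creep '[[0,0,-0.7,0,0,0,0],[0,0,-1.4,0,0,0,0],[0,0,-1.4,0,0,0,0],[0,0,-1.4,0,0,0,0]]'
python3 - <<'E'
from h import *
s=bot.read_state(); print(s["clock"],s["ee_pos"],s["ft_force"],s["wrist_torque"],s["opening"])
E
```

```text
clock: 12.0
ee_pos: [0.5462, 0.0163, 0.1001]
tcp_rot: [-0.044, 1.57, 0.043]
ft_force: [-0.6, -4.7, 5.7]
opening: 0.131
12.0 [0.54615969 0.01634905 0.10012914] [-0.60410023 -4.7134786   5.72747413] [-0.82080803 -0.0449285   0.0385448 ] 0.13139996004536308
```

```bash
python3 -m creep '[[0,0,0,0,0,0,-0.01],[0,0,0,0,0,0,-0.03],[0,0,0,0,0,0,-0.06],[0,0,0,0,0,0,-0.09],[0,0,0,0,0,0,-0.12],[0,0,0,0,0,0,-0.15],[0,0,0,0,0,0,-0.18],[0,0,0,0,0,0,-0.21],[0,0,0,0,0,0,-0.24],[0,0,0,0,0,0,-0.27]]'
```

```text
clock: 13.0
ee_pos: [0.5462, 0.0164, 0.1001]
tcp_rot: [0.169, 1.563, -0.17]
ft_force: [-1.1, -5.0, 6.1]
opening: 0.134
```

```bash
python3 -m creep '[[0,0,0,0,0,0,-0.03],[0,0,0,0,0,0,-0.06],[0,0,0,0,0,0,-0.09],[0,0,0,0,0,0,-0.12],[0,0,0,0,0,0,-0.15],[0,0,0,0,0,0,-0.18],[0,0,0,0,0,0,-0.21],[0,0,0,0,0,0,-0.24],[0,0,0,0,0,0,-0.27],[0,0,0,0,0,0,-0.3]]'
python3 - <<'E'
from h import *
from scipy.spatial.transform import Rotation as R
im,d=snap("scene","scene8"); zoom(im,250,390,110,260,4,"scene8z")
s=bot.read_state(); r=R.from_rotvec(s["tcp_rot"]).as_matrix();print(s["clock"],s["ee_pos"],s["ft_force"],s["wrist_torque"],s["opening"],np.degrees(np.arctan2(r[1,1],r[0,1])))
E
```

```text
clock: 14.0
ee_pos: [0.5462, 0.0165, 0.1001]
tcp_rot: [0.404, 1.532, -0.404]
ft_force: [-0.7, -3.5, 5.7]
opening: 0.132
14.05 [0.5462012  0.01653864 0.10014503] [-0.8002009  -4.24789126  5.16334056] [-0.73889048 -0.01377548 -0.10730133] 0.13341055505850613 60.359769570459534
```

View pics/scene8z.png

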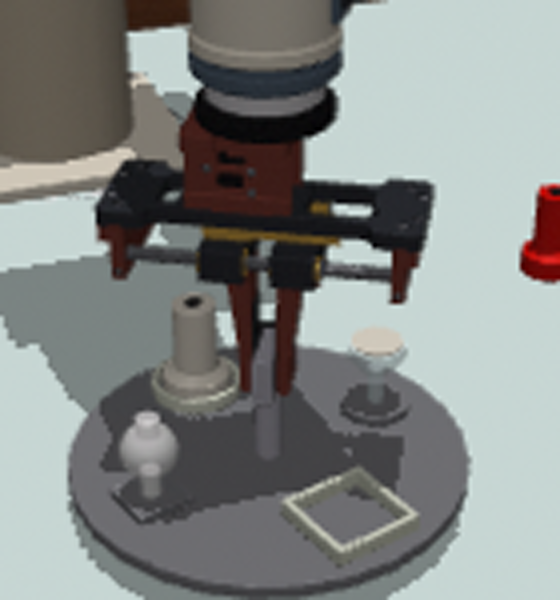

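```bash
python3 -m creep '[[0,0,0,0,0,0,-0.03],[0,0,0,0,0,0,-0.06],[0,0,0,0,0,0,-0.09],[0,0,0,0,0,0,-0.12],[0,0,0,0,0,0,-0.15],[0,0,0,0,0,0,-0.18],[0,0,0,0,0,0,-0.21],[0,0,0,0,0,0,-0.24],[0,0,0,0,0,0,-0.27],[0,0,0,0,0,0,-0.3]]'
```

```text
clock: 15.05
ee_pos: [0.5463, 0.0166, 0.1001]
tcp_rot: [0.637, 1.474, -0.637]
ft_force: [1.6, -3.5, 4.7]
opening: 0.134
```

```bash
python3 -m creep '[[0,0,0,0,0,0,-0.03],[0,0,0,0,0,0,-0.06],[0,0,0,0,0,0,-0.09],[0,0,0,0,0,0,-0.12],[0,0,0,0,0,0,-0.15],[0,0,0,0,0,0,-0.18],[0,0,0,0,0,0,-0.21],[0,0,0,0,0,0,-0.235],[0,0,0,0,0,0,-0.25],[0,0,0,0,0,0,-0.25]]'
python3 - <<'E'
from h import *
from scipy.spatial.transform import Rotation as R
im,d=snap("scene","scene9"); zoom(im,250,390,110,260,4,"scene9z")
im,d=snap("top","top9"); zoom(im,270,390,140,260,5,"top9z")
s=bot.read_state(); r=R.from_rotvec(s["tcp_rot"]).as_matrix();print(s["clock"],s["ee_pos"],s["ft_force"],s["wrist_torque"],s["opening"],np.degrees(np.arctan2(r[1,1],r[0,1])))
E
```

```text
clock: 16.05
ee_pos: [0.5464, 0.0167, 0.1001]
tcp_rot: [0.829, 1.406, -0.829]
ft_force: [1.3, -2.7, 4.8]
opening: 0.136
16.15 [0.54639316 0.01667626 0.10015461] [ 0.10813559 -4.22875729  5.1388319 ] [-0.64311696 -0.05597357 -0.06386476] 0.13526538190790754 28.992002765444514
```

View pics/scene9z.png

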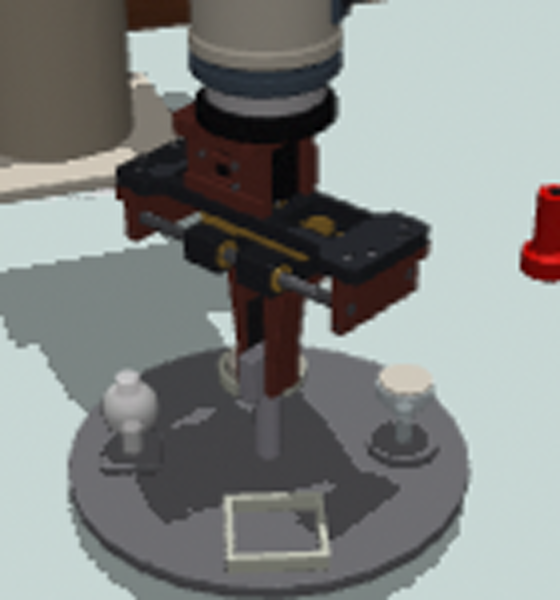

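View pics/top9z.png

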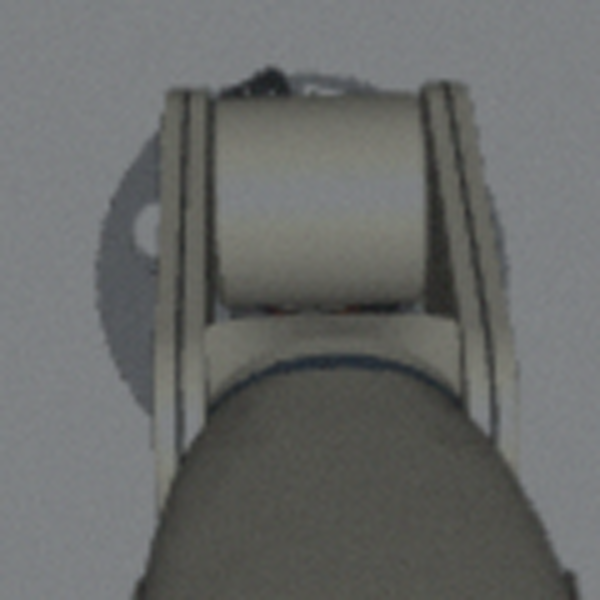

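```bash
python3 - <<'E'
from h import *
ax=np.array([.5459,.0167])
for f in("top0","top3"):
    im=cv2.cvtColor(cv2.imread(f"pics/{f}.png"),cv2.COLOR_BGR2GRAY).astype(float)
    c=im[230:250,305:328]; m=c<55; v,u=np.nonzero(m); w=(60-c[m]); uv=[(w@u)/w.sum()+305,(w@v)/w.sum()+230]
    p=atz("top",[uv],.030)[0]; e=p[:2]-ax; print(f,m.sum(),uv,p.round(4),np.hypot(*e),np.degrees(np.arctan2(e[1],e[0])))
    rect=cv2.minAreaRect(np.c_[u,v].astype(np.float32)); print(rect)
im=cv2.imread("pics/top0.png"); cv2.imwrite("pics/pt.png",cv2.resize(im[225:255,300:330],None,fx=16,fy=16,interpolation=cv2.INTER_NEAREST)*2)
s=cv2.imread("pics/scene9.png"); cv2.imwrite("pics/s9zz.png",cv2.resize(s[190:262,260:375],None,fx=6.9,fy=6.9,interpolation=cv2.INTER_CUBIC))
s=cv2.imread("pics/scene5.png"); cv2.imwrite("pics/s5zz.png",cv2.resize(s[180:230,295:345],None,fx=10,fy=10,interpolation=cv2.INTER_CUBIC))
E
```

```text
top0 29 [np.float64(314.90604026845637), np.float64(239.87651006711408)] [0.414  0.0634 0.03  ] 0.13994154543047815 160.51041911764585
((9.800000190734863, 9.90000057220459), (4.919349670410156, 5.366562843322754), 26.56505012512207)
top3 27 [np.float64(314.88789237668163), np.float64(239.79222720478327)] [0.4142 0.0634 0.03  ] 0.13972601885902955 160.4574545778879
((9.5, 9.5), (5.0, 5.0), 90.0)
```

View pics/pt.png

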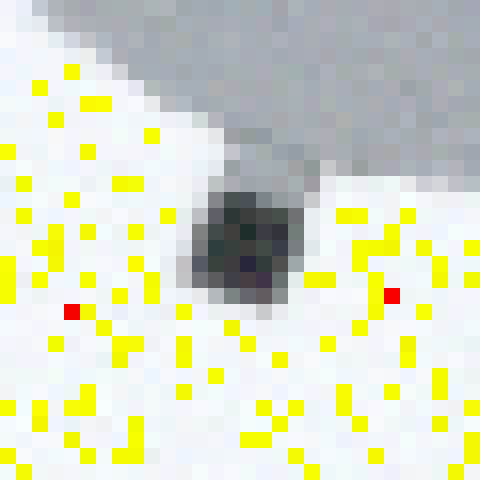

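View pics/s9zz.png

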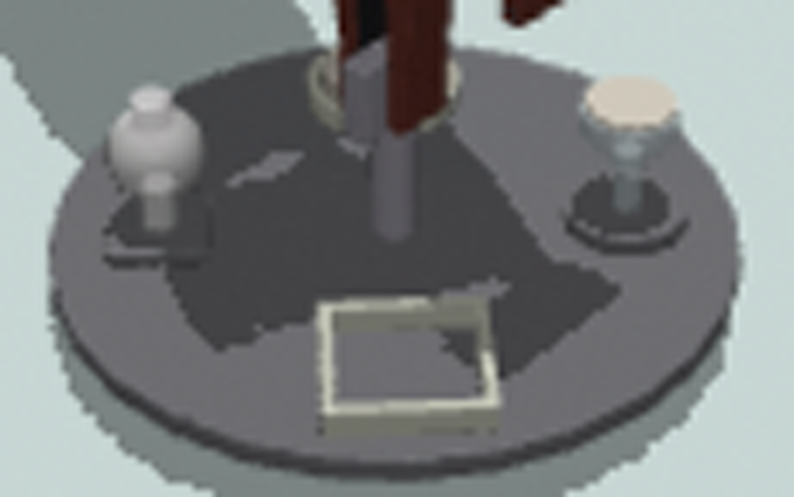

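View pics/s5zz.png

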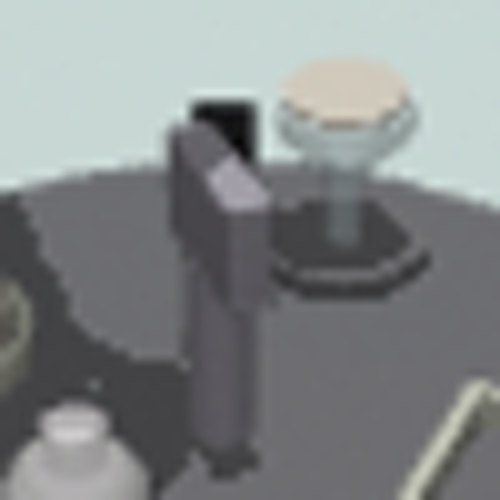

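```bash
python3 - <<'E'
from h import *
from scipy.optimize import least_squares
p=proj("scene",[.414,.0634,.03]); print("pointer proj in s5zz",(p-[295,180]+.5)*10)
Z=lambda x,y:((x+.5)/6.9-.5+260,(y+.5)/6.9-.5+190)
for ax in ([.5459,.0167],[.5462,.0178]):
    for nm,q,h,off in [("sq ctr outer",((318+490+498+320)/4,(300+299+410+412)/4),.038,180),("diff top",(630,103),.078,-90),("drop top",(152,97),.086,90)]:
        w=atz("scene",[Z(*q)],h)[0]; e=w[:2]-ax; print(nm,w.round(4),np.hypot(*e).round(4),"slot ang",(np.degrees(np.arctan2(e[1],e[0]))-off)%360)
im=cv2.imread("pics/scene9.png"); k=6; b=cv2.resize(im[190:262,260:375],None,fx=k,fy=k,interpolation=cv2.INTER_CUBIC)
ax=np.array([.5459,.0167]); outs=[]
for th,col in((160.5,(0,0,255)),(163.7,(0,255,0))):
    t=np.radians(th+180); r=np.array([np.cos(t),np.sin(t)]); n=np.array([-r[1],r[0]]); c=ax+.082*r
    pts=[(proj("scene",[*(c+a*.028*r+bb*.028*n),.038])-[260,190]+.5)*k for a,bb in((1,1),(1,-1),(-1,-1),(-1,1))]
    cv2.polylines(b,[np.int32(np.round(pts))],True,col,1)
    for off,h,rad in((-90,.078,.018),(180+90-180,.086,.006)):
        t2=np.radians(th+off); c2=ax+.082*np.array([np.cos(t2),np.sin(t2)])
        pts=[(proj("scene",[c2[0]+rad*np.cos(a),c2[1]+rad*np.sin(a),h])-[260,190]+.5)*k for a in np.linspace(0,6.28,30)]
        cv2.polylines(b,[np.int32(np.round(pts))],True,col,1)
cv2.imwrite("pics/ov9.png",b)
E
```

```text
pointer proj in s5zz [225.22928736 121.89651034]
sq ctr outer [ 0.6245 -0.0055  0.038 ] 0.0816 slot ang 164.2374101354661
diff top [0.5683 0.0957 0.078 ] 0.0821 slot ang 164.14839187117673
drop top [ 0.5212 -0.0608  0.086 ] 0.0814 slot ang 162.33655187615057
sq ctr outer [ 0.6245 -0.0055  0.038 ] 0.0817 slot ang 163.43743966569883
diff top [0.5683 0.0957 0.078 ] 0.081 slot ang 164.13999606394088
drop top [ 0.5212 -0.0608  0.086 ] 0.0825 slot ang 162.36981724365043
```

View pics/ov9.png

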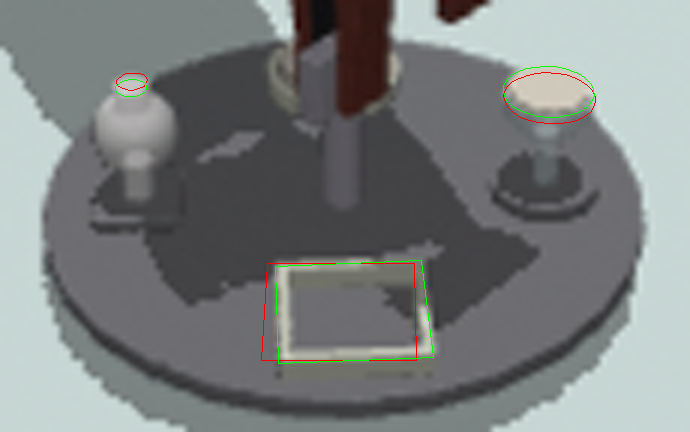

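```bash
python3 -m creep '[[0,0,0,0,0,0,-0.015],[0,0,0,0,0,0,-0.03],[0,0,0,0,0,0,-0.045],[0,0,0,0,0,0,-0.055],[0,0,0,0,0,0,-0.058],[0,0,0,0,0,0,-0.058],[0,0,0,0,0,0,-0.058],[0,0,0,0,0,0,-0.058]]'
python3 - <<'E'
from h import *
from scipy.spatial.transform import Rotation as R
im,d=snap("scene","scene10")
s=bot.read_state(); r=R.from_rotvec(s["tcp_rot"]).as_matrix();print(s["clock"],s["ee_pos"],s["qd"],s["ft_force"],s["wrist_torque"],s["opening"],np.degrees(np.arctan2(r[1,1],r[0,1])))
im=cv2.imread("pics/scene10.png"); k=6; b=cv2.resize(im[165:262,260:375],None,fx=k,fy=k,interpolation=cv2.INTER_CUBIC)
ax=np.array([.5460,.0171])
for th,col in((160.5,(0,0,255)),):
    t=np.radians(th+180); r=np.array([np.cos(t),np.sin(t)]); n=np.array([-r[1],r[0]]); c=ax+.082*r
    pts=[(proj("scene",[*(c+a*.028*r+bb*.028*n),.038])-[260,165]+.5)*k for a,bb in((1,1),(1,-1),(-1,-1),(-1,1))]
    cv2.polylines(b,[np.int32(np.round(pts))],True,col,1)
    for off,h,rad in((-90,.078,.018),(90,.086,.006),(0,.038,.029),(0,.094,.014)):
        t2=np.radians(th+off); c2=ax+.082*np.array([np.cos(t2),np.sin(t2)])
        pts=[(proj("scene",[c2[0]+rad*np.cos(a),c2[1]+rad*np.sin(a),h])-[260,165]+.5)*k for a in np.linspace(0,6.28,30)]
        cv2.polylines(b,[np.int32(np.round(pts))],True,col,1)
cv2.imwrite("pics/ov10.png",b)
E
```

```text
clock: 16.95
ee_pos: [0.5463, 0.0167, 0.1001]
tcp_rot: [0.873, 1.387, -0.873]
ft_force: [0.3, -2.4, 5.5]
opening: 0.133
17.0 [0.54638928 0.01667046 0.10011786] [ 9.11146164e-04 -8.57972017e-04  8.68424330e-04 -1.82717072e-03
  7.38573962e-05 -8.12472946e-05] [ 0.59326562 -3.70701678  4.8880131 ] [-0.60188676 -0.01397909  0.00928779] 0.13354748346023032 25.68272800055056
```

View pics/ov10.png

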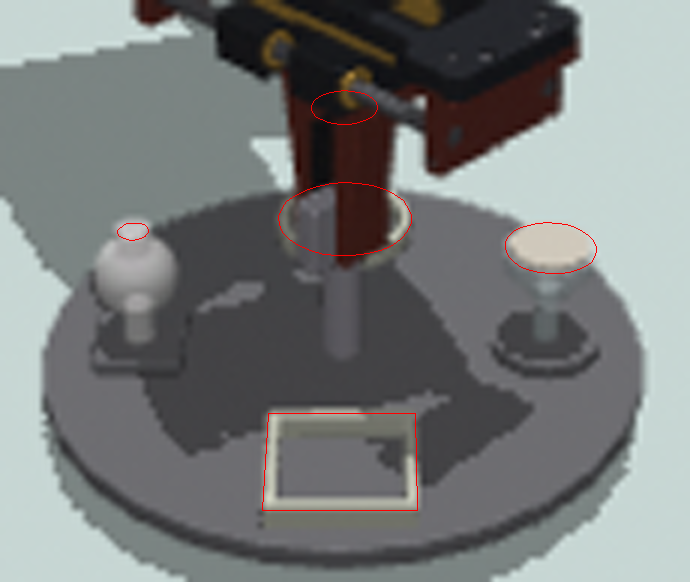

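View pics/scene10.png

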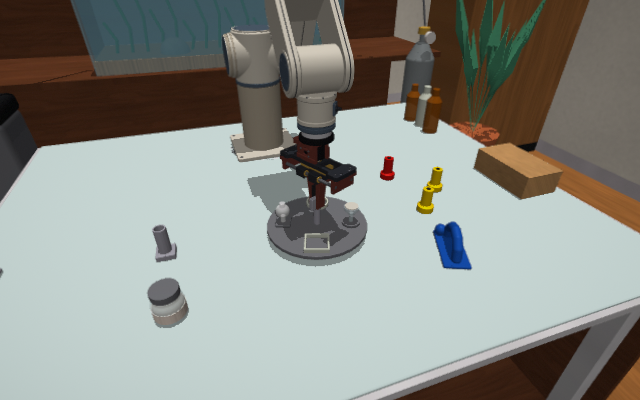

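```bash
python3 - <<'E'
import cv2
im=cv2.imread("pics/scene10.png"); cv2.imwrite("pics/s10r.png",cv2.resize(im[175:215,298:338],None,fx=14,fy=14,interpolation=cv2.INTER_CUBIC)*1.3)
im=cv2.imread("pics/scene10.png"); 
E
```

```text
[ WARN:0@0.050] global loadsave.cpp:1063 imwrite_ Unsupported depth image for selected encoder is fallbacked to CV_8U.
```

View pics/s10r.png

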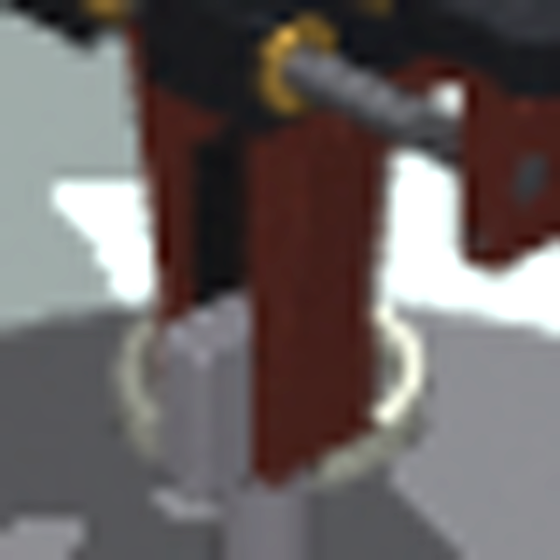

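```bash
python3 - <<'E'
from station import bot
s=bot.read_state(); print(s["clock"],s["opening"],s["ft_force"]); print(bot.hand_in())
E
```

```text
17.0 0.13354748346023032 [ 0.59326562 -3.70701678  4.8880131 ]
the job is handed in; nothing more can be done
None
```

I put the white counter base upright in its round slot and let go of it. I then turned the turntable about 67° clockwise by the bar handle and handed in at 17.0 s, still gripping the handle.

**Alignment:** With the turntable model drawn at the pointer's bearing (160.5°), the square slot, diffuser and drop checker all lie within about a pixel of it in the last scene picture. Before the final 3.3° turn, the three gave slot angles between 162.3° and 164.2°. I used 163.7°, so the angle is good to about a degree.

**Holding:** The arm was at rest with the fingers 12 mm apart on the 12 mm bar. The outside force at the wrist was about 6 N. The highest wrist force I read was about 25 N, from being about 1 mm off centre when I first gripped the handle, and I moved over to ease it.

**Bystanders:** The pipette holder, jar, ornament and the red and yellow look-alikes look unmoved in the last scene picture. The fingers stayed clear of the diffuser and drop checker in every picture I took.

**Not confirmed:** In the last pictures the counter base is hidden behind the fingers and the arm. I last saw it standing upright in its ring halfway through the turn, and nothing suggests it has moved since. I couldn't check the pointer in the last pictures either, as the arm hides it, so its bearing comes from the earlier top-camera pictures. An earlier scene picture agreed within about 0.3 pixel.

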